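# Lock the bench carousel

### The arm

A 6-joint arm with a two-finger parallel gripper is mounted at the origin on the work surface. World frame = base frame: x ahead of the robot, y to its left, z up, the work surface at z = 0. Lengths are in m, angles in degrees, forces in N, time in s.
With the tool pointing down it reaches from about 0.3 to 0.85 m from the base axis. Payload 5.4 kg.
Tool frame: the origin (TCP) lies midway between the tips of the shut fingers; the grasp point (between the pads) lies 19 mm behind it; z points along the fingers, x is the direction in which the jaws open and shut, and the axes are right-handed (so a half turn about z gives the same grasp; the last joint's range is limited). The gripper opens to 85 mm and grips with 20 to 120 N. Pads are 22 mm wide; open, the fingers measure 114 mm over their backs; the gripper's body (76 mm by 85 mm) begins 54 mm behind the grasp point. The pads swing forward as they close: fully open they stand 13 mm farther back than shut.
Start: joints at [-78.329, 9.076, 91.501, -0, 79.423, -12.038], TCP at [0.231, -0.526, 0.231] pointing down, gripper open.
Joint ranges: [-166.64, 166.64], [-54.1, 131.32], [10.49, 154.53], [-73.88, 253.88], [9.74, 151.15], [-171.62, 171.62]. Speed limits (degrees/s): [147.25, 147.25, 180, 180, 180, 180].

### API

Orientations are given as a 3x3 rotation matrix whose columns are the frame's x, y, z axes.
In Python, from plant import r gives the robot as it stands. The module is installed in compiled form; this text tells all that it offers.
- The arm moves only by the shell command python3 -m inch 'ROWS' [OPENING]. ROWS is JSON, a list of rows, each a list of 2 entries, a list of its own where there are three numbers: the shift along the tool's x, y, z in m, then the turn about the tool's z in degrees. A call has 1 to 12 rows; each row is the pose to reach, as a shift and turn from the pose measured when the call began, along the tool's axes at that moment; what a row does not reach only later rows make up. A row lasts 1/12 s, in which the tool goes at most 41.7 mm and 7.16 degrees, less where a joint would pass 70% of its speed; a pose out of reach is approached as far as the arm can. A call with a gripper value outside its range is refused whole. OPENING is the finger opening in m, from 0 to 0.0854, set as the call begins (- or left out, the last holds). The fingers move at their own pace and stop on an object; the grip force is fixed at half the most. Time passes only in rows, so rows that repeat a pose let the fingers close. It gives the time, the measured TCP pose, the force and the opening at its end, in the units of the state.
- r.state(): the state, without advancing time (a new reading comes with each control period).
- r.snapshot(name): name is "scene" or "top" or "wrist"; returns a dict with "img" (400x640x3 uint8, red, green, blue), "range_z" (400x640 float32, m along the optical axis (not along the pixel's ray), 0 where there is no reading), "intrinsics" (3x3 intrinsics, pixels), "T" (4x4, takes a point from camera to world coordinates); the wrist camera has in their place "T_tool_cam" (4x4, takes a point from camera to tool coordinates, whose origin is the TCP and whose axes are the tool frame's). Camera axes: x right, y up, looking along -z (the intrinsics and any distortion apply to the point x, -y, -z); pixel columns grow to the right and rows downward; lengths in m; the calibration is good to about 2 mm. The wrist camera is an equidistant fisheye: a pixel r from the principal point sees the ray r / f radians off the axis. A picture is of the moment at which its call begins: read the wrist's pose just before it.
- r.hand_in(): hands the job in, once; it reports no verdict.
The state is a dict: "time": time; "q": joint angles; "qd": joint speeds; "joint_torque": joint torques, N m; "ee_pos": TCP position; "tcp_rot": TCP orientation; "ft_force": force on the tool from outside, world axes, zero at the start; "moment": the same for the moment, N m; "grip_width": finger opening in m.
Only numpy, scipy, OpenCV 4.12 (cv2) and the standard library are available. Lean on these libraries where they do the work, as an engineer would, in place of code of your own. Each camera call takes 0.05 s, during which the arm holds its last target.

### The job

Lock the sample carousel before it is loaded: with the fingertips, push the slotted disc round by its finger pegs until the slot lines up with the lock bar, and only then push the bar straight through the slot until it is fully home in the keeper on the far side. Nothing needs gripping: do not lift or tip the bar, and leave the glassware standing where it is.

Things in the scene. Friction and masses are not known exactly. Their poses are not given: they have to be found in the camera images.
- unit: White bench carousel housing fixed to the bench, 200 mm (x) by 370 mm (y, from -255 to +115), 36 mm high; origin on the turning axis at bench level; its y axis is the direction in which the bar is pushed. It carries a round white carousel plate (170 mm across, top 46 mm above the bench) and on that the bare metal locking disc (90 mm across, top 68 mm above the bench).
- guide_stop (a point): Top of the rear edge of the bar guide's rear strap, on the centre line: y -96 mm of the housing, 69.5 mm above the bench (nothing of the guide is higher); the bar's tab stops against this edge. The aluminium guide, 28 mm wide, runs along the housing's y from -246 to -54 mm; behind the strap it is an open channel 58 mm high.
- keeper_mouth (a point): Centre of the keeper's opening (20 mm wide), at x 0, y 50 mm of the housing, 58 mm above the bench, on the bar's line; axes as the housing's. The aluminium keeper block reaches from there to y 106 mm, its top 69.5 mm above the bench.
- carousel (a joint): Angle of carousel and locking disc, rad, counter-clockwise from above positive, free to turn either way (more than one turn) with light friction (about 0.1 N m, 3 N at a peg); it stays where it is left. At 0 and at +pi or -pi the slot lies along the housing's y, in line with the bar.
- disc_centre (a point): Centre of the locking disc's top face, on the turning axis, 68 mm above the bench; turns with the disc. The slot, 20 mm wide, open at the top and at both ends, runs right across the disc along this point's y axis.
- peg_a (a point): Top centre of one of two upright steel finger pegs on the disc, 12 mm thick, 32 mm tall, top 100 mm above the bench, 32 mm from the turning axis on the disc's +x side (square to the slot).
- peg_b (a point): Top centre of the other finger peg, the same, on the disc's -x side.
- bar: Loose steel lock bar lying in the guide: 167 mm long (its y axis), 14 mm wide, 12 mm high, 0.17 to 0.34 kg, with a round nose at +y and an upright tab at -y; origin at the middle of its underside, 52 mm above the bench. At the start its nose is 5 to 27 mm short of the disc.
- bar_nose (a point): Tip of the bar's nose at half its height (83.5 mm ahead of the bar's origin). At y = 63 mm of the housing the bar is home, its tab against the guide's rear strap.
- bar_tab (a point): Centre of the rear face (facing -y) of the upright tab at the bar's tail: 24 mm wide, 8 mm thick, from 64 to 100 mm above the bench, this point 82 mm above the bench; nothing stands behind it.
- flask: Bystander: stoppered conical glass flask, 68 mm across, 122 mm tall; origin at its foot.
- tasting_glass: Bystander: stemmed tasting glass, 60 mm across, 125 mm tall; origin at its foot.
- reagent_bottle: Bystander: amber bottle with black cap, 62 mm across, 132 mm tall; origin at its foot.
Mind the look-alikes: they are no part of the job. There is more than one size of the bar; the one meant has the size given above.

How it is judged (in metres and radians):
On the way, in this order (a step that is already met when the one before it is completed fails the run):
1. the disc's slot is turned into line with the bar, the bar still outside the disc (angle between the y axis of disc_centre and the y axis of unit, either way round below 0.2 rad and y of bar_nose in the frame of unit below -0.03 m), for 0.2 s.
2. the bar is pushed through the slot and home in the keeper (y of bar_nose in the frame of unit above 0.058 m and angle between the y axis of disc_centre and the y axis of unit, either way round below 0.15 rad), for 0.2 s.
At the end, for the whole second after the job is handed in: The bar lies level and at rest through the slot, its nose at least 58 mm past the turning axis (home is 63 mm), within 6 mm of the centre line and below 64 mm height; the slot is within 0.15 rad of the bar's direction; the glassware is upright (0.2 rad), within 20 mm of its start (all of step 2 and angle between bar_nose's own z axis and vertical below 0.1 rad and linear speed of bar below 0.01 m/s and height (world z) of bar_nose below 0.064 m and x of bar_nose in the frame of unit between -0.006 and 0.006 m and distance of each of flask, tasting_glass, reagent_bottle from where it was at the start of the episode below 0.02 m and angle between each of flask, tasting_glass, reagent_bottle's own z axis and vertical below 0.2 rad); the robot touches nothing.
It fails at once if the bar is lifted out of its guide or tipped (nose or tab over 10 mm too high, or over 0.2 rad) (height (world z) of bar_nose above 0.068 m or height (world z) of bar_tab above 0.092 m or angle between bar_nose's own z axis and vertical above 0.2 rad).
It fails at once if the conical flask is knocked, shifted over 20 mm, tipped or lifted (distance of flask from where it was at the start of the episode above 0.02 m or angle between flask's own z axis and vertical above 0.2 rad or height (world z) of flask above 0.008 m).
It fails at once if the stemmed tasting glass is knocked, shifted over 20 mm, tipped or lifted (distance of tasting_glass from where it was at the start of the episode above 0.02 m or angle between tasting_glass's own z axis and vertical above 0.2 rad or height (world z) of tasting_glass above 0.008 m).
It fails at once if the capped bottle is knocked, shifted over 20 mm, tipped or lifted (distance of reagent_bottle from where it was at the start of the episode above 0.02 m or angle between reagent_bottle's own z axis and vertical above 0.2 rad or height (world z) of reagent_bottle above 0.008 m).
It also fails if it takes over 48 s, if anything falls off the work surface, if the arm or the gripper's body presses on something with over 40 N, if the wrist force passes 120 N, or if a joint passes its speed limit or range.

## Working session

There is one attempt and no reset: what is moved stays moved. The work goes in short steps, Python scripts to look and compute and a shell command to move; the robot and the scene stay as the last step left them, time stands still between calls to the robot, and variables do not carry over. Pictures are saved under pics/ and viewed, and the job is handed in when it is done.

```bash
mkdir -p pics
python3 - <<'E'
from plant import r
import cv2,numpy as np
s=r.state();print(s['time'],s['ee_pos'],s['tcp_rot'],s['ft_force'],s['grip_width'])
for n in("scene","top"):
    d=r.snapshot(n);cv2.imwrite(f'pics/{n}0.png',d['img'][:,:,::-1]);print(n,d['T'].round(3).tolist(),d['intrinsics'].tolist())
    np.savez(f'{n}0.npz',**{k:d[k] for k in('img','range_z','intrinsics','T')})
E
```

```text
0.0 [ 0.23104523 -0.52586352  0.23030158] [[ 4.02090470e-01 -9.15599854e-01 -4.02309941e-04]
 [-9.15597974e-01 -4.02090477e-01  1.89701302e-03]
 [-1.89866984e-03 -3.94416688e-04 -9.99998120e-01]] [ 0.11137821 -0.11940002 -0.0004321 ] 0.08544258270177373
scene [[0.893, -0.311, 0.325, 0.879], [0.45, 0.625, -0.638, -0.617], [-0.004, 0.716, 0.698, 0.831], [0.0, 0.0, 0.0, 1.0]] [[382.70976763340667, 0.0, 318.3277232572972], [0.0, 382.70976763340667, 199.33070440819546], [0.0, 0.0, 1.0]]
top [[0.002, 0.998, -0.065, 0.433], [-1.0, 0.003, 0.022, 0.05], [0.023, 0.065, 0.998, 1.523], [0.0, 0.0, 0.0, 1.0]] [[459.2419142137402, 0.0, 321.4718103497706], [0.0, 459.2419142137402, 204.3539094408009], [0.0, 0.0, 1.0]]
```

View pics/scene0.png

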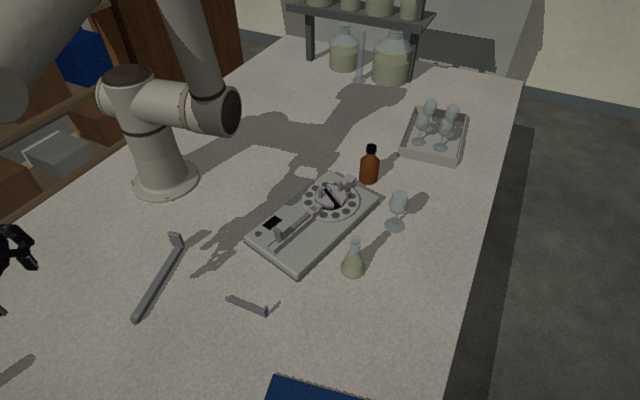

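View pics/top0.png

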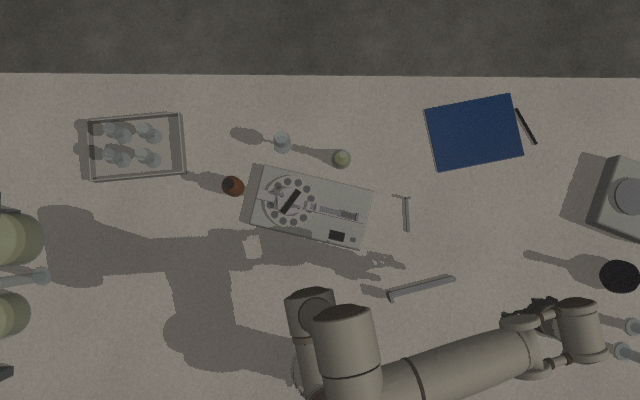

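The scene view shows the unit around (315,220), with the bottle at (370,165), the glass at (397,210) and the flask at (353,258). In the top view the disc is at about (291,201) and the bar's tail at about (357,216). The loose bars at (405,212) and (420,287) are look-alikes.

Run:
```python
import cv2,numpy as np
a=np.load('top0.npz')['img'][140:260,220:390,::-1];a=cv2.convertScaleAbs(a,alpha=1.5)
cv2.imwrite('pics/top0c.png',cv2.resize(a,None,fx=4.6,fy=4.6,interpolation=cv2.INTER_CUBIC))
a=np.load('scene0.npz')['img'][140:285,235:415,::-1];a=cv2.convertScaleAbs(a,alpha=1.5)
cv2.imwrite('pics/scene0c.png',cv2.resize(a,None,fx=4.1,fy=4.1,interpolation=cv2.INTER_CUBIC))
```

```text
(no output)
```

View pics/top0c.png

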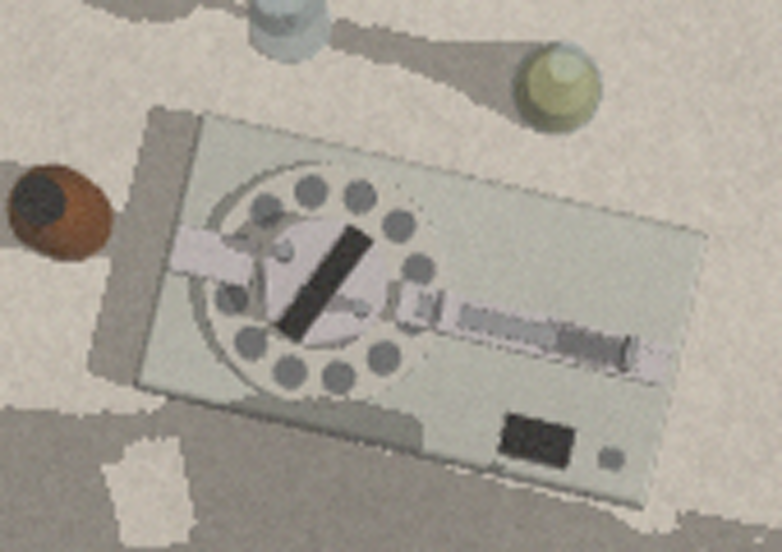

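View pics/scene0c.png

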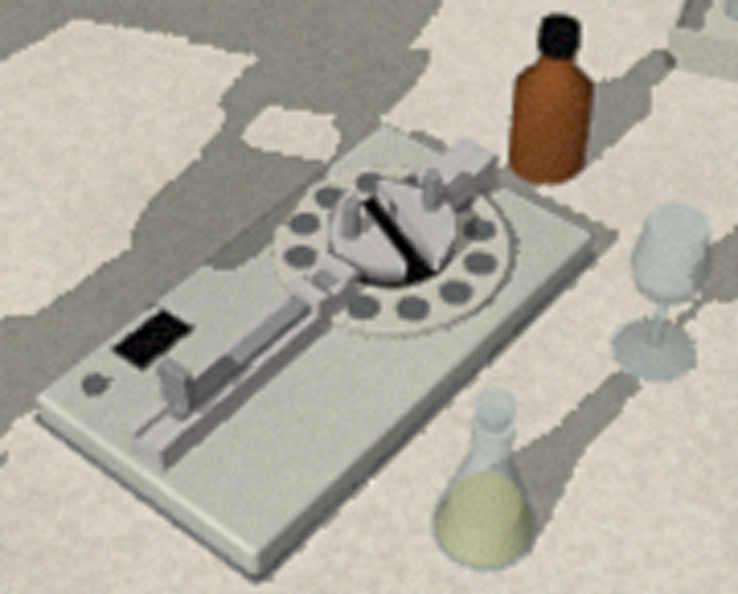

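```bash
cat > h.py <<'E'
import numpy as np,cv2
def ray(d,uv):
    K=d['intrinsics'];T=d['T'];u,v=uv
    c=np.array([(u-K[0,2])/K[0,0],-(v-K[1,2])/K[1,1],-1.]);return T[:3,3],T[:3,:3]@c
def plane(d,uv,z):
    o,k=ray(d,uv);return o+k*(z-o[2])/k[2]
def pix(d,p):
    T=d['T'];K=d['intrinsics'];c=T[:3,:3].T@(np.asarray(p,float)-T[:3,3]);return np.array([K[0,2]-K[0,0]*c[0]/c[2],K[1,2]+K[1,1]*c[1]/c[2]])
def deproj(d,uv):
    v=d['range_z'][int(round(uv[1])),int(round(uv[0]))];o,k=ray(d,uv);return o+k*v
E
python3 - <<'E'
from h import *
t=dict(np.load('top0.npz'));s=dict(np.load('scene0.npz'))
img=t['img'].astype(int)
# corners top (crop/4.6)
def C(x,y):return (220+x/4.6-.4,140+y/4.6-.4)
for n,c in dict(TL=(203,115),TR=(706,237),BR=(640,505),BL=(137,385)).items():
    print(n,plane(t,C(*c),.036).round(4),deproj(t,C(*c)).round(4))
g=t['img'].max(2)
m=np.zeros(g.shape,np.uint8);m[:]=(g<60);m[:185]=0;m[220:]=0;m[:,:275]=0;m[:,305:]=0
n,l,st,ce=cv2.connectedComponentsWithStats(m)
i=1+np.argmax(st[1:,4]);print(st[i],ce[i])
r_=cv2.minAreaRect(np.argwhere(l==i)[:,::-1].astype(np.float32));print(r_)
for z in(.052,.068):
    bp=[plane(t,p,z)[:2].round(4) for p in cv2.boxPoints(r_)];print(z,bp,plane(t,ce[i],z).round(4))
print('depth in slot',deproj(t,ce[i]).round(4))
for n,c in dict(pega=(283,248),pegb=(362,308),tabtop=(628,345),keeper=(180,252)).items():
    print(n,plane(t,C(*c),.1).round(4),deproj(t,C(*c)).round(4))
def S(x,y):return (235+x/4.1-.4,140+y/4.1-.4)
for n,c in dict(peg_l=(353,204),peg_r=(432,178),tab=(176,370)).items():
    print(n,plane(s,S(*c),.1).round(4),deproj(s,S(*c)).round(4))
for n,c in dict(L=(38,400),bot=(258,570),R=(598,232)).items(): print(n,plane(s,S(*c),.036).round(4))
E
```

```text
TL [0.6593 0.2046 0.036 ] [0.6593 0.2046 0.0363]
TR [ 0.574  -0.1518  0.036 ] [ 0.576  -0.1545  0.0159]
BR [ 0.3849 -0.1042  0.036 ] [ 0.3848 -0.1046  0.0324]
BL [0.4683 0.2488 0.036 ] [0.4689 0.252  0.0125]
[280 189  21  25 161] [289.9378882  201.06832298]
((289.91583251953125, 201.07809448242188), (5.899943828582764, 27.427982330322266), 35.837650299072266)
0.052 [array([0.5092, 0.1511]), array([0.5809, 0.1002]), array([0.5698, 0.0848]), array([0.4982, 0.1358])] [0.5395 0.1179 0.052 ]
0.068 [array([0.5084, 0.15  ]), array([0.5793, 0.0996]), array([0.5683, 0.0844]), array([0.4975, 0.1348])] [0.5383 0.1172 0.068 ]
depth in slot [0.5395 0.118  0.0515]
pega [0.5594 0.1432 0.1   ] [0.559  0.1429 0.1046]
pegb [0.519  0.0897 0.1   ] [0.5191 0.0898 0.0977]
tabtop [ 0.4945 -0.0899  0.1   ] [ 0.4943 -0.0894  0.1049]
keeper [0.5564 0.2125 0.1   ] [0.5596 0.2166 0.0638]
peg_l [0.5271 0.0895 0.1   ] [0.5274 0.0888 0.1006]
peg_r [0.5645 0.1379 0.1   ] [0.5643 0.1385 0.0995]
tab [ 0.4966 -0.0941  0.1   ] [ 0.4964 -0.0938  0.0996]
L [ 0.3952 -0.1114  0.036 ]
bot [ 0.5892 -0.1625  0.036 ]
R [0.67   0.2042 0.036 ]
```

```bash
python3 -m inch '[[[-0.2,-0.23,0],-10],[[-0.447,-0.514,0],-29.3],[[-0.447,-0.514,0],-29.3],[[-0.447,-0.514,0],-29.3],[[-0.447,-0.514,0],-29.3],[[-0.447,-0.514,0],-29.3],[[-0.447,-0.514,0],-29.3],[[-0.447,-0.514,0],-29.3],[[-0.447,-0.514,0],-29.3],[[-0.447,-0.514,0],-29.3],[[-0.447,-0.514,0],-29.3],[[-0.447,-0.514,0],-29.3]]' 0.03
```

```text
time: 1.1
ee_pos: [0.4447, -0.0721, 0.2311]
tcp_rot: [[0.799, -0.602, -0.0], [-0.602, -0.799, 0.002], [-0.001, -0.001, -1.0]]
ft_force: [0.5, -0.0, 0.1]
grip_width: 0.0299
```

```bash
python3 -m inch '[[[-0.036,-0.176,0],0],[[-0.036,-0.176,0],0],[[-0.036,-0.176,0],0],[[-0.036,-0.176,0],0],[[-0.036,-0.176,0],0],[[-0.036,-0.176,0],0],[[-0.036,-0.176,0],0]]'
python3 - <<'E'
from plant import r
import cv2,numpy as np
s=r.state();print(s['q'])
d=r.snapshot('wrist');print(d['T_tool_cam'].round(4).tolist(),d['intrinsics'].tolist())
np.savez('w1.npz',pos=s['ee_pos'],rot=s['tcp_rot'],**{k:d[k] for k in('img','range_z','intrinsics','T_tool_cam')})
cv2.imwrite('pics/w1.png',cv2.convertScaleAbs(d['img'][:,:,::-1],alpha=1.4))
for n in['top','scene']:
  d=r.snapshot(n);np.savez(n+'1.npz',**{k:d[k] for k in('img','range_z','intrinsics','T')})
E
```

```text
time: 1.68
ee_pos: [0.5214, 0.0905, 0.2308]
tcp_rot: [[0.8, -0.6, -0.002], [-0.6, -0.8, 0.001], [-0.002, 0.0, -1.0]]
ft_force: [0.4, -0.9, -0.1]
grip_width: 0.0301
[-3.27930332e+00  2.36733981e+00  9.87861378e+01  6.10032959e-02
  7.89541266e+01  3.35969361e+01]
[[1.0, 0.001, 0.0016, 0.0003], [0.0013, -0.9657, -0.2596, -0.0656], [0.0013, 0.2596, -0.9657, -0.1414], [0.0, 0.0, 0.0, 1.0]] [[309.70691628693146, 0.0, 318.9242144513557], [0.0, 309.70691628693146, 199.8705341243988], [0.0, 0.0, 1.0]]
```

View pics/w1.png

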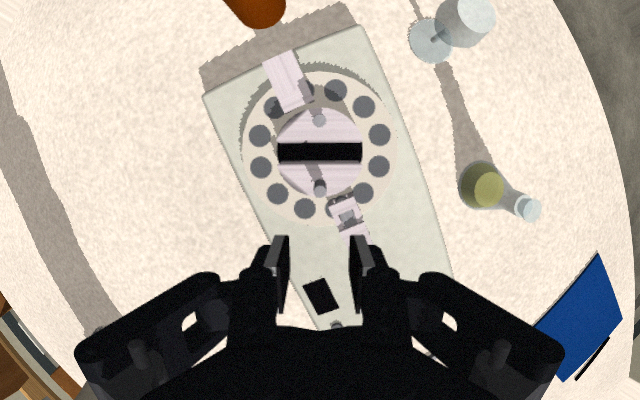

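The wrist view shows the disc at about (320,152), with pegs at (319,120) and (320,187). The slot is horizontal, the keeper is at (285,75) and the front of the guide is at (350,215).

```bash
cat >> h.py <<'E'
def wray(d,uv):
    K=d['intrinsics'];a=np.array([uv[0]-K[0,2],uv[1]-K[1,2]]);rr=np.hypot(*a);th=rr/K[0,0]
    k=np.array([a[0]/rr*np.sin(th),-a[1]/rr*np.sin(th),-np.cos(th)])
    T=d['T_tool_cam'];R=d['rot'];return d['pos']+R@T[:3,3],R@T[:3,:3]@k
def wplane(d,uv,z):
    o,k=wray(d,uv);return o+k*(z-o[2])/k[2]
E
python3 - <<'E'
from h import *
w=dict(np.load('w1.npz'));im=w['img']
cv2.imwrite('pics/w1c.png',cv2.resize(cv2.convertScaleAbs(im[20:240,200:400,::-1],alpha=1.2),None,fx=2.7,fy=2.7,interpolation=cv2.INTER_CUBIC))
g=im.max(2);m=np.zeros(g.shape,np.uint8);m[:]=g<40;m[:130]=0;m[175:]=0;m[:,:270]=0;m[:,370:]=0
l=cv2.connectedComponentsWithStats(m);i=1+np.argmax(l[2][1:,4]);print(l[2][i],l[3][i])
b=cv2.boxPoints(cv2.minAreaRect(np.argwhere(l[1]==i)[:,::-1].astype(np.float32)))
p=[wplane(w,q,.06)[:2].round(4) for q in b];print(p,np.mean(p,0))
def ang(a,b):return np.degrees(np.arctan2(b[1]-a[1],b[0]-a[0]))
A=wplane(w,(319,120),.1);B=wplane(w,(320,187),.1);print(A,B,(A+B)/2,np.hypot(*(A-B)[:2]),ang(B,A))
c=[wplane(w,q,.036) for q in((203,95),(360,26),(450,277))]
print(np.round(c,4),ang(c[2],c[1]),np.hypot(*(c[0]-c[1])[:2]))
E
```

```text
[ 277  143   85   19 1458] [319.43004115 151.43072702]
[array([0.5005, 0.1347]), array([0.5119, 0.1493]), array([0.5798, 0.0982]), array([0.569 , 0.0832])] [0.5403  0.11635]
[0.55982534 0.14208969 0.1       ] [0.52454677 0.09371081 0.1       ] [0.54218606 0.11790025 0.1       ] 0.05987565787396053 53.89993577439378
[[ 0.4754  0.2463  0.036 ]
 [ 0.6588  0.2001  0.036 ]
 [ 0.5809 -0.1168  0.036 ]] 76.18028438309001 0.18916202952581734
```

View pics/w1c.png

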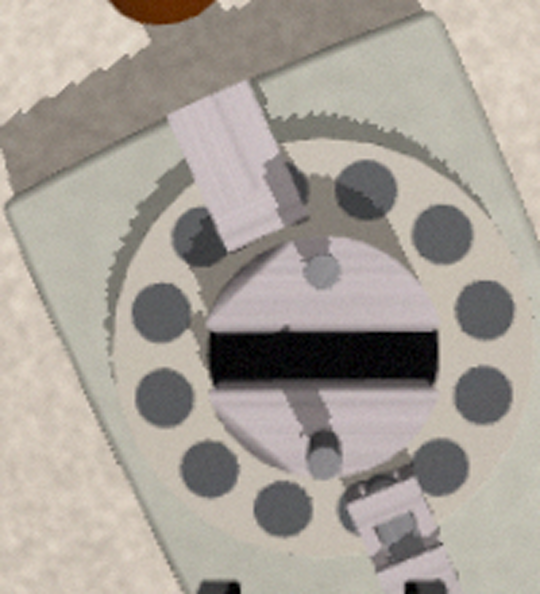

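```bash
python3 -m inch '[[[0,0,0.04],0],[[0,0,0.08],0],[[0,0,0.115],0],[[0,0,0.14],0],[[0,0,0.151],0],[[0,0,0.151],0]]' && python3 -m inch '[[[0,0,0],0],[[0,0,0],0],[[0,0,0],0]]' 0.018
python3 - <<'E'
from plant import r
import cv2,numpy as np
d=r.snapshot('wrist')
cv2.imwrite('pics/w2.png',cv2.convertScaleAbs(d['img'][:,:,::-1],alpha=1.4))
E
```

```text
time: 2.33
ee_pos: [0.5188, 0.0882, 0.0775]
tcp_rot: [[0.797, -0.604, -0.007], [-0.604, -0.797, 0.002], [-0.006, 0.003, -1.0]]
ft_force: [0.2, -0.0, 0.4]
grip_width: 0.0298
time: 2.58
ee_pos: [0.5204, 0.0879, 0.0797]
tcp_rot: [[0.796, -0.605, -0.003], [-0.605, -0.796, 0.001], [-0.003, 0.001, -1.0]]
ft_force: [-0.3, 0.0, 0.0]
grip_width: 0.0178
```

View pics/w2.png

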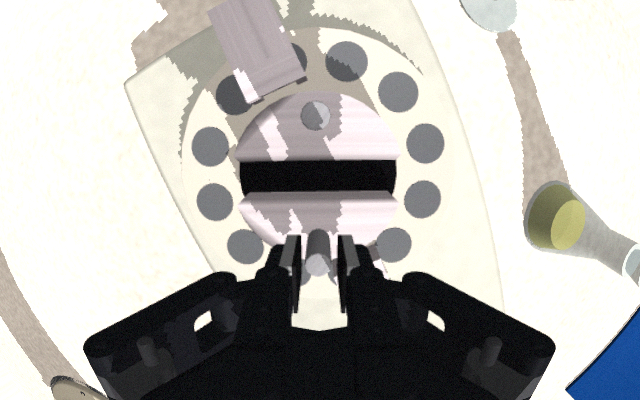

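The near peg, at (318,262), stands between the fingers with clearance on both sides. Next I move it along the arc.

```bash
python3 -m inch '[[[-0.0033,-0.0002,0],6],[[-0.0067,-0.0007,0],12],[[-0.0099,-0.0016,0],18],[[-0.0130,-0.0028,0],24],[[-0.0160,-0.0043,0],30],[[-0.0188,-0.0061,0],36],[[-0.0214,-0.0082,0],42],[[-0.0238,-0.0106,0],48],[[-0.0259,-0.0132,0],54],[[-0.0277,-0.0160,0],60],[[-0.0292,-0.0190,0],66],[[-0.0304,-0.0221,0],72]]'; python3 -m inch '[[[0,0,0],0],[[0,0,0],0]]'
python3 - <<'E'
from plant import r
import cv2,numpy as np
s=r.state();d=r.snapshot('wrist');print(s['ft_force'])
np.savez('w3.npz',pos=s['ee_pos'],rot=s['tcp_rot'],**{k:d[k] for k in('img','range_z','intrinsics','T_tool_cam')})
cv2.imwrite('pics/w3.png',cv2.convertScaleAbs(d['img'][:,:,::-1],alpha=1.4))
E
```

```text
time: 3.63
ee_pos: [0.5093, 0.1232, 0.0807]
tcp_rot: [[-0.333, -0.943, -0.004], [-0.943, 0.333, -0.001], [0.002, 0.003, -1.0]]
ft_force: [-4.6, -4.1, 3.2]
grip_width: 0.0178
time: 3.8
ee_pos: [0.5104, 0.1233, 0.082]
tcp_rot: [[-0.331, -0.944, -0.001], [-0.944, 0.331, -0.001], [0.001, 0.001, -1.0]]
ft_force: [-1.0, -0.5, -0.1]
grip_width: 0.0181
[-0.9957267  -0.49062326 -0.14426848]
```

View pics/w3.png

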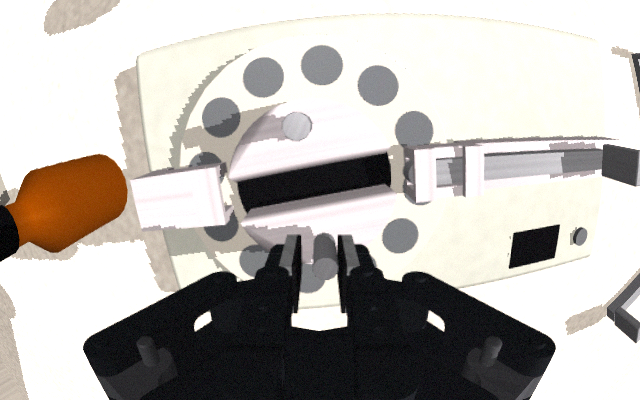

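The slot now runs (237,193)–(391,168). The guide lies to the right at y≈172 and the keeper to the left at (185,195). I'll compute the residual angle.

Run:
```python
from h import *
w=dict(np.load('w3.npz'));im=w['img']
cv2.imwrite('pics/w3c.png',cv2.resize(im[90:250,110:640,::-1],None,fx=1.5,fy=1.5,interpolation=cv2.INTER_CUBIC))
g=im.max(2);m=np.zeros(g.shape,np.uint8);m[:]=g<40;m[:145]=0;m[215:]=0;m[:,:232]=0;m[:,396:]=0
l=cv2.connectedComponentsWithStats(m);i=1+np.argmax(l[2][1:,4]);print(l[2][i],l[3][i])
P=np.array([wplane(w,q[::-1],.06)[:2] for q in np.argwhere(l[1]==i)])
c,s,a=cv2.minAreaRect((P*1000).astype(np.float32));print(c,s,a)
v=cv2.fitLine((P*1000).astype(np.float32),cv2.DIST_L2,0,.01,.01).ravel();print(v,np.degrees(np.arctan2(v[1],v[0])))
def ang(a,b):return np.degrees(np.arctan2(b[1]-a[1],b[0]-a[0]))
for n,a,b,z in(('keeper top edge',(221,164),(133,193),.0695),('keeper bot',(228,219),(137,229),.0695),('barline',(602,160),(480,170),.064)):
    A,B=wplane(w,a,z),wplane(w,b,z);print(n,A.round(4),B.round(4),ang(A,B))
```

```text
[ 238  153  153   60 4466] [315.03537841 181.08217644]
(540.6737670898438, 115.69893646240234) (83.85504150390625, 18.427860260009766) 81.32278442382812
[1.48379505e-01 9.88930523e-01 5.41486755e+02 1.14915535e+02] 81.466965
keeper top edge [0.5683 0.1568 0.0695] [0.5731 0.2161 0.0695] 85.29000973382915
keeper bot [0.5395 0.1652 0.0695] [0.5525 0.2247 0.0695] 77.63904288943809
barline [ 0.4917 -0.0885  0.064 ] [0.5179 0.023  0.064 ] 76.78257915424336
```

View pics/w3c.png

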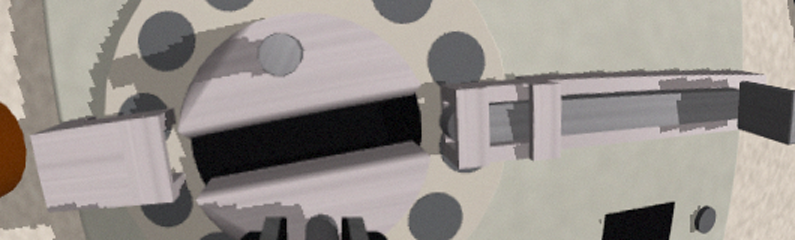

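The slot is at 81.4° and the bar line at about 76.8°, leaving roughly 4.6° clockwise. I'll nudge the peg by that much.

```bash
python3 -m inch '[[[-0.0013,0,0],2],[[-0.0027,-0.0001,0],4.5],[[-0.0027,-0.0001,0],4.5],[[-0.0027,-0.0001,0],4.5]]'
cat > m.py <<'E'
import sys
from h import *
from plant import r
n=sys.argv[1]
s=r.state();d=r.snapshot('wrist')
w=dict(pos=np.array(s['ee_pos']),rot=np.array(s['tcp_rot']),**{k:d[k] for k in('img','range_z','intrinsics','T_tool_cam')})
np.savez(n+'.npz',**w)
cv2.imwrite(f'pics/{n}.png',d['img'][:,:,::-1])
im=w['img'];g=im.max(2);m=np.zeros(g.shape,np.uint8);m[:]=g<40;m[:145]=0;m[215:]=0;m[:,:232]=0;m[:,396:]=0
l=cv2.connectedComponentsWithStats(m);i=1+np.argmax(l[2][1:,4]);print(l[2][i])
P=np.array([wplane(w,q[::-1],.06)[:2] for q in np.argwhere(l[1]==i)])
print(cv2.minAreaRect((P*1000).astype(np.float32)))
v=cv2.fitLine((P*1000).astype(np.float32),cv2.DIST_L2,0,.01,.01).ravel();print(v,np.degrees(np.arctan2(v[1],v[0])))
E
python3 m.py w4
```

```text
time: 4.18
ee_pos: [0.511, 0.1255, 0.0819]
tcp_rot: [[-0.401, -0.916, -0.002], [-0.916, 0.401, -0.001], [0.002, 0.001, -1.0]]
ft_force: [-3.0, -2.1, 1.3]
grip_width: 0.0182
[ 238  152  153   61 4482]
((540.8814086914062, 115.58335876464844), (83.85026550292969, 18.41960334777832), 77.43916320800781)
[2.0691994e-01 9.7835785e-01 5.4139233e+02 1.1479891e+02] 78.05808
```

View pics/w4.png

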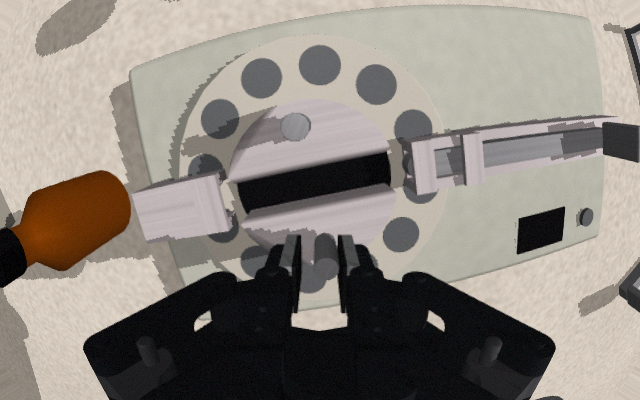

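The slot is now within about 1° of the bar line. I'll release the peg, rise, and travel to behind the tab.

```bash
python3 -m inch '[[[0.0025,0,0],0],[[0.0025,0,-0.01],0],[[0.0025,0,-0.04],0],[[0.0025,0,-0.08],0],[[0.0025,0,-0.12],0],[[0.05,-0.016,-0.12],-7],[[0.268,-0.08,-0.12],-100],[[0.268,-0.08,-0.12],-100],[[0.268,-0.08,-0.12],-100],[[0.268,-0.08,-0.12],-100],[[0.268,-0.08,-0.12],-100],[[0.268,-0.08,-0.12],-100]]'
```

```text
time: 5.23
ee_pos: [0.4799, -0.133, 0.2035]
tcp_rot: [[0.352, -0.936, 0.001], [-0.936, -0.352, -0.002], [0.002, -0.0, -1.0]]
ft_force: [0.4, -0.1, -0.2]
grip_width: 0.0181
```

```bash
python3 -m inch '[[[0.017,0.009,0],-7],[[0.017,0.009,0],-14],[[0.017,0.009,0],-21],[[0.017,0.009,0],-28],[[0.017,0.009,0],-35],[[0.017,0.009,0],-42],[[0.017,0.009,0],-49],[[0.017,0.009,0],-56],[[0.017,0.009,0],-56.2],[[0.017,0.009,0],-56.2]]' 0
python3 - <<'E'
from plant import r
from h import *
s=r.state();d=r.snapshot('wrist')
w=dict(pos=np.array(s['ee_pos']),rot=np.array(s['tcp_rot']),**{k:d[k] for k in('img','range_z','intrinsics','T_tool_cam')})
np.savez('w5.npz',**w);cv2.imwrite('pics/w5.png',cv2.convertScaleAbs(d['img'][:,:,::-1],alpha=1.2))
E
```

```text
time: 6.07
ee_pos: [0.4779, -0.1521, 0.2044]
tcp_rot: [[0.973, -0.231, 0.002], [-0.231, -0.973, -0.002], [0.003, 0.002, -1.0]]
ft_force: [-0.7, -0.5, -0.7]
grip_width: -0.0
```

View pics/w5.png

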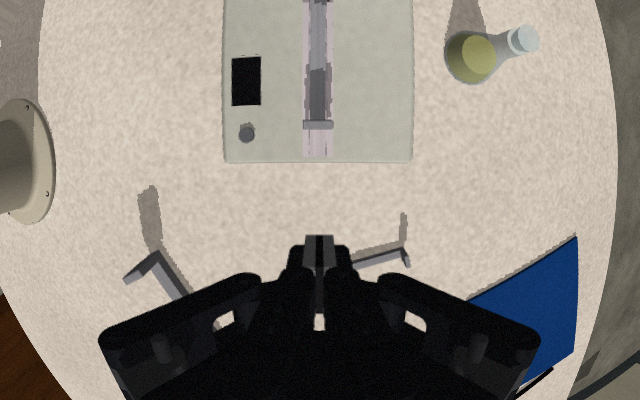

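The guide runs vertically at column 318, in line with the fingers at column 319. The tab's top is at (318,125).

Run:
```python
from h import *
w=dict(np.load('w5.npz'))
for uv,z in(((318,128),.1),((318,121),.1),((318,155),.058),((318,161),.036)):
    p=wplane(w,uv,z);d=w['rot'].T@(p-w['pos']);print(uv,p.round(4),'tool',d.round(4))
```

```text
(318, 128) [ 0.4909 -0.0957  0.1   ] tool [-0.0007 -0.0581  0.1043]
(318, 121) [ 0.4921 -0.0903  0.1   ] tool [-0.0007 -0.0636  0.1043]
(318, 155) [ 0.4846 -0.1215  0.058 ] tool [-0.001  -0.0316  0.1463]
(318, 161) [ 0.4825 -0.13    0.036 ] tool [-0.0011 -0.0229  0.1684]
```

```bash
python3 -m inch '[[[0,0,0.04],0],[[0,0,0.08],0],[[0,0,0.115],0],[[0,0,0.133],0],[[0,0,0.134],0],[[0,0,0.134],0],[[0,-0.015,0.134],0],[[0,-0.03,0.134],0],[[0,-0.04,0.134],0],[[0,-0.04,0.134],0]]' && python3 -m inch '[[[0,-0.004,0],0],[[0,-0.008,0],0],[[0,-0.012,0],0],[[0,-0.016,0],0],[[0,-0.02,0],0],[[0,-0.025,0],0],[[0,-0.03,0],0],[[0,-0.03,0],0]]'
```

```text
time: 6.95
ee_pos: [0.489, -0.1127, 0.0722]
tcp_rot: [[0.973, -0.23, 0.005], [-0.23, -0.973, -0.003], [0.006, 0.002, -1.0]]
ft_force: [-0.7, -0.2, -0.8]
grip_width: 0.0002
time: 7.62
ee_pos: [0.4959, -0.0824, 0.0719]
tcp_rot: [[0.973, -0.23, 0.005], [-0.23, -0.973, -0.002], [0.005, 0.001, -1.0]]
ft_force: [0.7, -0.3, -0.5]
grip_width: -0.0001
```

Run:
```python
from plant import r
from h import *
s=r.state();d=r.snapshot('wrist')
cv2.imwrite('pics/w6.png',cv2.convertScaleAbs(d['img'][:,:,::-1],alpha=1.2))
```

```text
(no output)
```

View pics/w6.png

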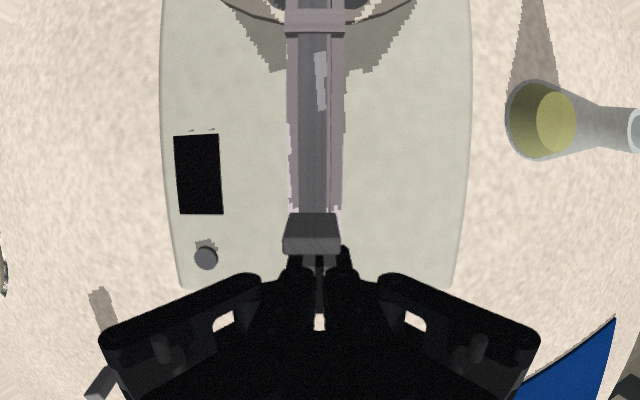

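The tab at (311,232) sits right ahead of the fingertips, and they have moved it a little. I'll carry on pushing with a small sideways correction.

```bash
python3 -m inch '[[[-0.001,-0.005,0.001],0],[[-0.001,-0.01,0.001],0],[[-0.002,-0.016,0.001],0],[[-0.002,-0.022,0.001],0],[[-0.002,-0.028,0.001],0],[[-0.002,-0.034,0.001],0],[[-0.002,-0.04,0.001],0],[[-0.002,-0.046,0.001],0],[[-0.002,-0.052,0.001],0],[[-0.002,-0.058,0.001],0],[[-0.002,-0.064,0.001],0],[[-0.002,-0.07,0.001],0]]'
python3 - <<'E'
from plant import r
from h import *
s=r.state();d=r.snapshot('wrist')
cv2.imwrite('pics/w7.png',cv2.convertScaleAbs(d['img'][:,:,::-1],alpha=1.2))
E
```

```text
time: 8.67
ee_pos: [0.5099, -0.0133, 0.0707]
tcp_rot: [[0.973, -0.23, 0.005], [-0.229, -0.973, -0.002], [0.005, 0.001, -1.0]]
ft_force: [0.7, -3.5, 1.7]
grip_width: -0.0
```

View pics/w7.png

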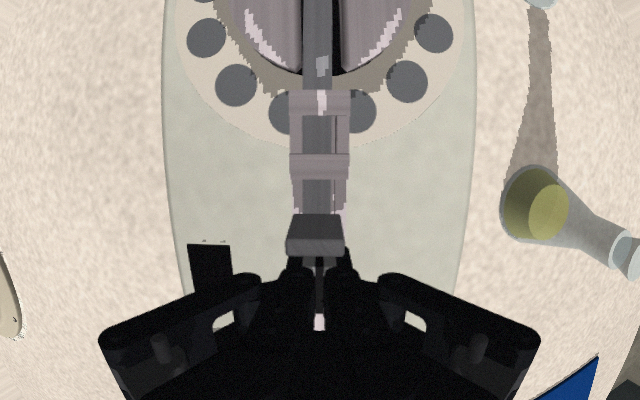

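The bar is through the slot and straight, with its tab at (315,232) and the strap at (318,160). Only the final stretch remains.

```bash
python3 -m inch '[[[0,-0.004,0],0],[[0,-0.008,0],0],[[0,-0.011,0],0],[[0,-0.014,0],0],[[0,-0.014,0],0]]';  python3 -m inch '[[[0,-0.002,0],0],[[0,-0.004,0],0],[[0,-0.004,0],0]]'
```

```text
time: 9.13
ee_pos: [0.5128, 0.0023, 0.0704]
tcp_rot: [[0.973, -0.229, 0.004], [-0.229, -0.973, 0.0], [0.004, -0.001, -1.0]]
ft_force: [-0.5, 0.0, -0.5]
grip_width: -0.0003
time: 9.38
ee_pos: [0.5134, 0.0047, 0.0703]
tcp_rot: [[0.974, -0.228, 0.002], [-0.228, -0.974, -0.003], [0.003, 0.002, -1.0]]
ft_force: [-2.4, -9.2, 1.6]
grip_width: -0.0001
```

```bash
python3 -m inch '[[[0,-0.002,0],0],[[0,-0.003,0],0],[[0,-0.003,0],0]]'
python3 - <<'E'
from plant import r
from h import *
s=r.state();print(s['ee_pos'],s['ft_force'])
d=r.snapshot('wrist');cv2.imwrite('pics/w8.png',cv2.convertScaleAbs(d['img'][:,:,::-1],alpha=1.2))
E
```

```text
time: 9.63
ee_pos: [0.5134, 0.0047, 0.0704]
tcp_rot: [[0.974, -0.227, 0.0], [-0.227, -0.974, -0.009], [0.002, 0.009, -1.0]]
ft_force: [-4.1, -14.3, 3.3]
grip_width: -0.0002
[0.51339084 0.00468181 0.07042169] [ -4.11709493 -14.30241428   3.27218886]
```

View pics/w8.png

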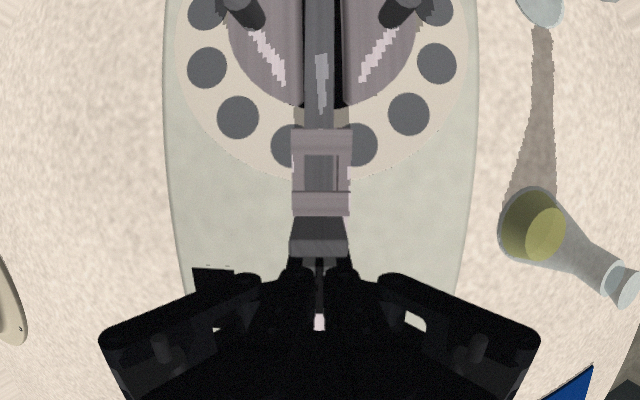

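The bar won't advance further under about 15 N, and its tab at (318,235) stands against the strap's rear edge at y≈215. I'll back off and rise, then check with the cameras.

```bash
python3 -m inch '[[[0,0.005,0],0],[[0,0.015,0],0],[[0,0.03,0],0],[[0,0.04,0],0],[[0,0.05,-0.03],0],[[0,0.06,-0.07],0],[[0,0.06,-0.11],0],[[0,0.06,-0.14],0],[[0,0.06,-0.14],0],[[0,0.06,-0.14],0]]'
python3 - <<'E'
from plant import r
from h import *
s=r.state();d=r.snapshot('wrist');print(s['ft_force'])
w=dict(pos=np.array(s['ee_pos']),rot=np.array(s['tcp_rot']),**{k:d[k] for k in('img','range_z','intrinsics','T_tool_cam')})
np.savez('w9.npz',**w);cv2.imwrite('pics/w9.png',cv2.convertScaleAbs(d['img'][:,:,::-1],alpha=1.2))
d=r.snapshot('scene');np.savez('s9.npz',**{k:d[k] for k in('img','range_z','intrinsics','T')})
cv2.imwrite('pics/s9.png',cv2.resize(cv2.convertScaleAbs(d['img'][120:290,235:425,::-1],alpha=1.5),None,fx=3.5,fy=3.5,interpolation=cv2.INTER_CUBIC))
E
```

```text
time: 10.52
ee_pos: [0.5009, -0.0531, 0.213]
tcp_rot: [[0.974, -0.228, 0.005], [-0.228, -0.974, -0.01], [0.007, 0.008, -1.0]]
ft_force: [-0.7, -0.4, -0.6]
grip_width: -0.0001
[-0.71470577 -0.3584806  -0.59024748]
```

View pics/w9.png

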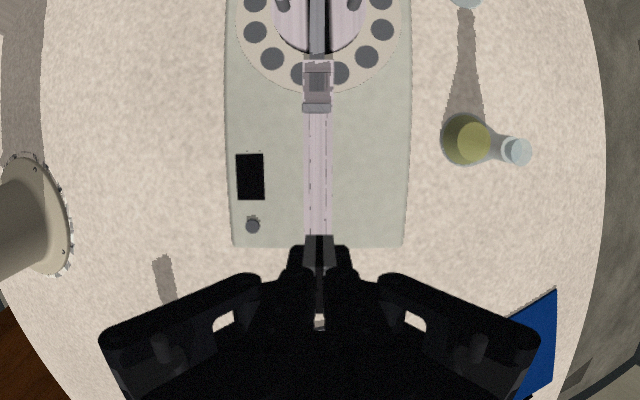

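View pics/s9.png

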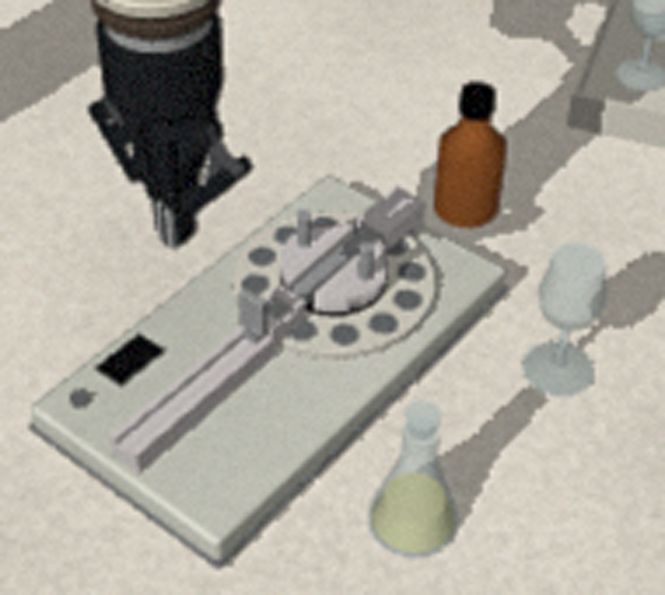

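The scene crop shows the bar running through the slot into the keeper at (395,212), with the tab at the strap at (253,312). The glassware is upright and the gripper is clear. One numeric check before handing in.

Run:
```python
from h import *
w=dict(np.load('w9.npz'));C=np.array([.540,.116]);u=np.array([.229,.973])
p=wplane(w,(317,112),.1);q=p[:2]-C;print('tab rear top',p.round(4),'y',q@u)
s=dict(np.load('s9.npz'))
p=plane(s,(235+253/3.5,120+297/3.5),.1);print('scene tab top',p,(p[:2]-C)@u)
a,b=dict(np.load('scene0.npz')),s
d=np.abs(a['img'].astype(int)-b['img']).max(2)
for n,(x,y,X,Y) in dict(flask=(338,232,368,280),glass=(382,190,412,233),bottle=(358,142,382,187)).items():print(n,'changed px',(d[y:Y,x:X]>45).mean().round(3))
```

```text
tab rear top [0.516  0.0153 0.1   ] y -0.10349623061332826
scene tab top [0.52219012 0.0183303  0.1       ] -0.09911107643216047
flask changed px 0.0
glass changed px 0.0
bottle changed px 0.031
```

```bash
python3 -c "
from plant import r
r.hand_in();print(r.state()['time'])"
```

```text
the job is handed in; nothing more can be done
the job is handed in; nothing more can be done
```

The carousel is locked: I turned the slot into line and pushed the bar through it until it was home in the keeper. I handed the job in after about 10.6 s of the 48 s allowed; no verdict is reported.

**How it was done:** I straddled one finger peg loosely with the fingertips and turned the disc about 66° clockwise. I corrected the last 4.6° after looking, leaving the slot within about 1° of the bar's line. Then, with the fingers shut, I pushed the bar by its tab until it stopped at about 15 N, backed off and rose clear.

**Last checks:**
- **Bar:** the wrist camera put the tab's rear face at y −103.5 mm, where home is −104 mm, so the nose is at about +63 mm. The bar lay level and straight through the slot.
- **Disagreement:** the scene camera put the tab's top centre at −99.1 mm, where it should be −100 mm when home. That is within the roughly 2 mm calibration error.
- **Glassware:** the picture areas around the flask and glass were unchanged. About 3% of the bottle's area changed, which I put down to the arm's moving shadow, since the bottle looked upright and nothing came near it.
- **Robot:** it was touching nothing, with under 1 N on the wrist.

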